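# Clear the sign stand, raise it to the second stop and hold it

### The job

Slide the yellow sign straight up out of the channel on top of the telescopic sign stand and lower it upright into the empty bay of the wooden ticket box, then let go of it. Then pinch the red button into the stand's black grip, keep it squeezed and pull the stem up to its second, topmost stop, leaving the weighted base standing where it is and the cheeses and other things on the counter undisturbed. The stem does not lock at the top, so finish while holding the grip up at that stop: I am about to tighten the clamp collar.

Things in the scene. Friction and masses are not known exactly. Their poses are not given: they have to be found in the camera images.
- stand: Loose telescopic sign stand, 3.5 kg in all: dark steel base plate 150 (x) x 170 (y) x 15 mm; chrome outer tube, 25 mm across, to 122 mm height; black clamp collar at its top (33 mm across, 102 to 122 mm), thumb screw out to y +39 mm. Origin: centre of the plate's underside; z up; x is the thin direction: red button faces +x, the sign's broad faces look to -x and +x
- stem (a joint): Height of the stem above its lowest position, m: 0 down (locked), 0.045 first stop (locks if the button is out), 0.090 second, topmost stop (hard end stop, no lock: let go, the 0.5 kg stem drops to the first stop). With the button out, pulling only lifts the stand; with it squeezed fully in the stem slides freely past the first stop to the top
- button (a joint): Travel of the red release button, m: 0 out, 0.006 fully in (pressed towards the stand's -x). Spring 2 N at the start, 4 N fully in; the stem is unlocked beyond about 0.005. It rises with the stem and springs out when let go
- grip (a point): Where to pinch: middle of the black grip block, button in; 149 mm high with stem down, 239 at the top stop. Block 24 (x) x 44 (y) x 34 mm, this point mid-height. The red button, 22 x 22 mm at this height, stands 8 mm out of its +x face, 2 mm when in: the pinch along x starts 32 and ends 26 mm wide, centred here. Channel above (14 mm in x, 118 in y) ends 35 mm above. Axes as stand
- channel (a point): Middle of the floor of the aluminium sign channel on top of the stem (169 mm high with the stem down). Slot 8 mm wide in x, 112 mm long in y, 16 mm deep, closed at both ends, open above. Axes as stand
- sign: Yellow acrylic sign with a red band, 5 (x) x 100 (y) x 90 mm (z), 50 g, standing loose in the channel 16 mm deep. Origin: middle of its lower edge; z runs up to the upper edge 90 mm above; x across its thickness
- ticket_box: Heavy fixed plywood box, outside 80 (x) x 130 (y) x 55 mm high, walls and floor 4 mm, divided in two bays along x: the -x bay is empty, the +x bay holds small tickets that end below the rim. Origin: centre of the underside; z up
- bay (a point): Middle of the floor (4 mm above the counter) of the empty bay, which is 34 (x) x 122 (y) mm and 51 mm deep. Axes as ticket_box: the sign's breadth goes along y; released, it may lean on a wall
- gouda: Loose cheese wheel, orange rind with a yellow and red disc on top, 156 mm across, 75 mm high, origin under its centre; leave alone
- brie: Loose flat cream-white cheese, blue disc on top, 130 mm across, 36 mm high, origin under its centre; leave alone
- herb_cheese: Loose dark herb cheese, cream disc on top, 110 mm across, 58 mm high, origin under its centre; leave alone
- cheese_block: Loose yellow cheese block with orange rind at one end, 60 x 95 x 45 mm, origin under its centre; leave alone
- chutney: Loose amber jar with red cap, 60 mm across, 80 mm high, origin under its centre; leave alone
- cream_tub: Loose white tub with blue lid, 70 mm across, 58 mm high, origin under its centre; leave alone
- cheese_knife: Loose cheese knife lying flat, black handle to -x, steel blade to +x, 240 x 30 x 16 mm, origin under the bolster; leave alone
Things that resemble listed ones, but are neither listed nor needed, are in the scene too. Leave any pink or turquoise look-alike of the stand alone.

How it is judged:
By the outcome, as a careful person would: the job done as asked, in the order asked, and still so for the second after the job is handed in, while the arm keeps its last pose, push and grip.
It also fails if it takes over 64 s, if anything falls off the work surface, if the arm or the gripper's body presses on something with over 40 N, if the wrist force passes 120 N, or if a joint passes its speed limit or range.

### The arm

A 6-joint arm with a two-finger parallel gripper is mounted at the origin on the work surface. World frame = base frame: x ahead of the robot, y to its left, z up, the work surface at z = 0. Lengths are in mm, angles in rad, forces in N, time in s.
With the tool pointing down it reaches from about 275 to 750 mm from the base axis. Payload 10.2 kg.
Tool frame: the origin (TCP) lies where the fingers leave the gripper's body, on its centre line; the fingertips stand 73 mm ahead of it and the grasp point (between the pads) lies 54 mm ahead of it (ctrl.tip_extent is the z of the fingertips in the tool frame, in mm); z points along the fingers, y is the line along which they close (so a half turn about z gives the same grasp; the last joint's range is limited). The gripper opens to 85 mm and grips with 20 to 120 N. Pads are 22 mm wide; open, the fingers measure 114 mm over their backs; the gripper's body (76 mm by 85 mm) begins 54 mm behind the grasp point. The pads swing forward as they close: fully open they stand 13 mm farther back than shut.
Start: joints at [0.973, 0.313, 1.498, -0, 1.331, -0.223], TCP at [192.209, 488.557, 303.894] pointing down, gripper open.
Joint ranges: [-2.94, 2.94], [-0.97, 2.17], [0.19, 2.56], [-1.23, 4.37], [0.02, 3.11], [-2.88, 2.88]. Speed limits (rad/s): [2.39, 2.39, 3.01, 3.14, 3.14, 3.14].

### API

Orientations are given as a unit quaternion [w, x, y, z].
In Python, from rig import readout, cams, order, ctrl gives the robot as it stands.
- The arm moves only by the tool pendant, called after "Request:" as a command line: name --argument value ..., lists and objects as JSON in quotes. Schema: {"type":"object","properties":{"rows":{"type":"string"},"jaw":{"type":"number"},"clamp_n":{"type":"number"},"only":{"type":"string"},"quiet":{"type":"boolean"},"lines":{"type":"string"}},"required":["rows"],"additionalProperties":false}. rows is a string of 1 to 8 rows, one to a line, with the numbers parted by commas; each row has 6 numbers: dx, dy, dz in shares of 600 mm (1.0 is 600 mm), then a rotation vector rx, ry, rz in a scale on which 1.0 is 4 rad; each row is the pose to reach, as a shift and turn from the pose commanded when the call began, along the tool's axes at that moment; what a row does not reach only later rows make up. A row lasts 1/10 s, in which the tool goes at most 50 mm and 0.15 rad, less where a joint would pass 70% of its speed; a pose out of reach is approached as far as the arm can. jaw is the opening from 0.0 (shut) to 1.0 (fully open), set as the call begins (left out keeps the last). The fingers move at their own pace and stop on an object; clamp_n is the grip in N (left out, the last holds). Time passes only in rows, so rows that do not move let the fingers close. The tool returns the time, the measured TCP pose, the force, the opening and the grip force at its end. only (a regular expression) keeps the lines of the reply that match it, lines (a string "A,B") keeps lines A to B, and quiet returns only ok. No shift or turn number may pass 1 either way. Input that does not fit is refused with a message, and nothing moves.
- readout.sense(): the state, without advancing time (a new reading comes with each control period).
- cams.capture(name): name is "scene" or "side" or "wrist"; returns (picture, depth): 480x640x3 uint8, red, green, blue; 480x640 float32, mm along the optical axis (not along the pixel's ray), 0 where there is no reading.
- cams.calibration(name): a dict with "fx", "fy", "cx", "cy" (pixels), "position" and "attitude" of the camera in the world. Camera axes: x right, y down, z forward; pixel columns grow to the right and rows downward; lengths in mm; the calibration is good to about 2 mm. A picture is of the moment at which its call begins: read the wrist's pose just before it. calibration takes no time and is no camera call; for the wrist camera it gives the pose at the moment of the call.
- order.finish_job(): hands the job in; it is judged then, once.
Trained networks look in the newest picture that a camera, given by its name, has taken for a name from the list of things; names that differ only in an ending like _2 or _b are one class to them, and where a whole thing is asked for, a point or a joint stands for the part that bears it (a point fixed in the world has none). Each returns a list of dicts, best first, with "p" (0 to 1); they miss things now and then, are a little off and sometimes report something else, mostly with a low value. They report only what shows in the picture. A call takes as long as a camera call. They do not tell look-alikes from the thing itself.
- cams.trace(target, camera): "pixels" (480x640 bool, what is visible of it) and "bbox" ([left, top, right, bottom] in pixels, round what is visible of it).
- cams.spot_point(target, camera): "uv" ([column, row] in pixels: a listed point, or the origin of a listed thing).
The state is a dict: "time_s": time; "joints": joint angles; "dq": joint speeds; "tau": joint torques, N m; "eef_pos": TCP position; "ee_rot": TCP orientation; "force": force on the tool from outside, world axes, zero at the start; "wrist_torque": the same for the moment, N m; "grip_width": opening from 0.0 (shut) to 1.0 (fully open); "grip_force": force on a finger pad.
Only numpy, scipy, OpenCV 4.12 (cv2) and the standard library are available. Lean on these libraries where they do the work, as an engineer would, in place of code of your own. Each camera call takes 0.05 s, during which the arm holds its last target. There are 200 camera calls.

## Working session

There is one attempt and no reset: what is moved stays moved. The work goes in short steps, Python scripts to look and compute and a tool call to move; the robot and the scene stay as the last step left them, time stands still between calls to the robot, and variables do not carry over. Pictures are saved under pics/ and viewed, at most 10 in all, crops included, and the job is handed in when it is done.

```bash
ls; mkdir -p pics
```

Create h.py:
```python
import numpy as np, cv2
from rig import readout, cams, order, ctrl
from scipy.spatial.transform import Rotation as R
def rot(q): return R.from_quat([q[1],q[2],q[3],q[0]]).as_matrix()
def cloud(cam,depth):
    c=cams.calibration(cam); v,u=np.mgrid[0:480,0:640]
    P=np.stack([(u-c['cx'])/c['fx']*depth,(v-c['cy'])/c['fy']*depth,depth],-1)
    A=np.array(c['attitude'],float); M=rot(A) if A.size==4 else A.reshape(3,3)
    W=P@M.T+np.array(c['position']); W[depth<=0]=np.nan
    return W
```

Run:
```python
from h import *
for n in ['scene','side']:
    im,d=cams.capture(n); cv2.imwrite(f'pics/{n}0.png',im[:,:,::-1]); np.save(f'{n}0.npy',d)
    W=cloud(n,d); np.save(f'{n}W.npy',W)
    print(n,cams.calibration(n))
    for t in ['stand','sign','ticket_box','grip','channel','bay','button']:
        for r in cams.trace(t,n)[:3] if t not in('grip','channel','bay','button') else []:
            m=r['pixels']; print(t,'trace',round(r['p'],2),r['bbox'],m.sum(),np.nanpercentile(W[m],[2,50,98],axis=0).round().tolist())
        if t!='button':
          for r in cams.spot_point(t,n)[:3]:
            u,v=map(int,r['uv']); print(t,'spot',round(r['p'],2),r['uv'],W[v,u].round() if 0<=v<480 and 0<=u<640 else '')
print(readout.sense())
```

```text
pics
scene {'fx': 436.9234394612316, 'fy': 436.9234394612316, 'cx': 318.843113801671, 'cy': 237.07896324940722, 'position': array([1011.16861065,  266.37681933,  821.33153766]), 'attitude': array([-0.18678185,  0.57288091,  0.75507267, -0.25842845])}
stand trace 0.9 [344.0, 233.2, 434.4, 324.6] 5721 [[443.0, 177.0, 9.0], [522.0, 264.0, 15.0], [597.0, 351.0, 183.0]]
stand trace 0.63 [173.9, 127.6, 267.6, 233.1] 4257 [[284.0, -268.0, -0.0], [378.0, -180.0, 15.0], [455.0, -108.0, 184.0]]
stand trace 0.57 [370.8, 128.7, 458.4, 218.4] 3403 [[161.0, 191.0, 4.0], [241.0, 280.0, 16.0], [291.0, 371.0, 185.0]]
stand spot 0.79 [218.3, 197.1] [ 379. -185.   24.]
stand spot 0.64 [415.1, 197.9] [252. 284.  24.]
stand spot 0.56 [386.3, 288.7] [523. 263.  22.]
sign trace 0.85 [371.8, 204.7, 432.8, 240.7] 1631 [[493.0, 218.0, 184.0], [513.0, 262.0, 226.0], [532.0, 307.0, 260.0]]
sign trace 0.52 [364.5, 230.0, 430.6, 261.7] 823 [[484.0, 212.0, 121.0], [521.0, 266.0, 171.0], [538.0, 315.0, 186.0]]
sign spot 0.85 [398.4, 238.6] [514. 265. 186.]
sign spot 0.63 [471.2, 276.3] [441. 433.  16.]
ticket_box t
[... 1915 characters left out ...]
0.   28.]
{'time_s': 1.0, 'joints': array([ 9.72601098e-01,  3.12894784e-01,  1.49770751e+00, -1.83776379e-05,
        1.33101422e+00, -2.23414752e-01]), 'dq': array([ 0.00025577,  0.0013801 , -0.00060925,  0.00131703, -0.00087377,
       -0.00015242]), 'tau': array([ 1.85315606e-03, -4.12166691e+01, -2.59905946e+01, -1.25436218e-04,
        3.95358684e-04,  1.19930751e-04]), 'eef_pos': array([192.20764036, 488.55043383, 303.89401585]), 'ee_rot': array([ 3.41932262e-06,  1.86293314e-01,  9.82494174e-01, -1.45013180e-05]), 'force': array([ 0.64676808,  0.7099603 , -0.47574422]), 'wrist_torque': array([ 0.023935  , -0.037966  ,  0.00872782]), 'grip_force': 0.0, 'grip_width': 1.002862670548881}
```

View pics/scene0.png

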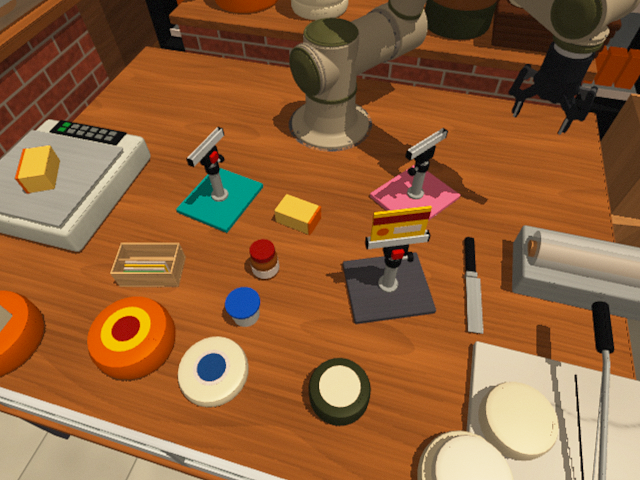

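View pics/side0.png

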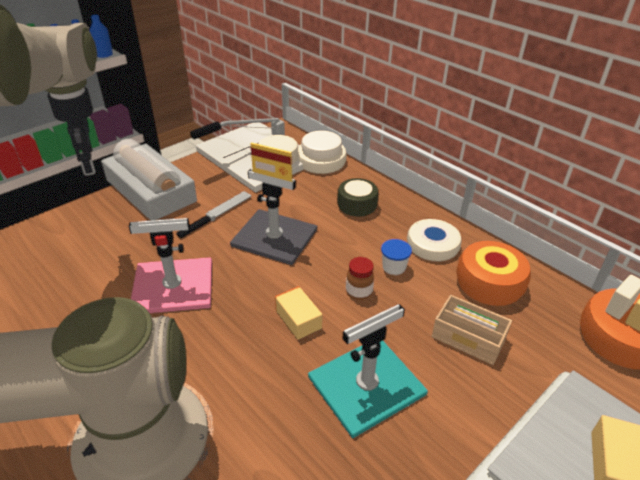

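Run:
```python
from h import *
def rect(P,name):
    P=P[:,:2].astype(np.float32); r=cv2.minAreaRect(P); b=cv2.boxPoints(r); 
    e0,e1=b[1]-b[0],b[2]-b[1]; 
    l=e0 if np.linalg.norm(e0)>np.linalg.norm(e1) else e1
    a=np.degrees(np.arctan2(l[1],l[0]))
    print(name,len(P),np.round(r[0],1),np.round(r[1],1),'long axis deg',round(a%180,1))
for n in['scene','side']:
    W=np.load(f'{n}W.npy'); f=lambda x0,x1,y0,y1,z0,z1:W[(W[...,0]>x0)&(W[...,0]<x1)&(W[...,1]>y0)&(W[...,1]<y1)&(W[...,2]>z0)&(W[...,2]<z1)]
    rect(f(460,570,190,330,235,256),n+' sign up'); s=f(460,570,190,330,210,256); c=s.mean(0); u=np.linalg.svd(s-c,full_matrices=False)[2]; print(c.round(1),'normal',u[2].round(3),'dir',u[0].round(3), 'topz',np.percentile(f(460,570,190,330,200,300)[:,2],99))
    rect(f(420,620,150,370,9,21),n+' plate')
    rect(f(530,690,-340,-150,49,62),n+' box rim')
```

```text
scene sign up 452 [513.1 263.2] [  8.6 100.2] long axis deg 111.1
[513.3 261.7 233.6] normal [ 0.915  0.404 -0.   ] dir [ 0.404 -0.915  0.004] topz 260.3019378706937
scene plate 4248 [511.  263.4] [150.6 170.6] long axis deg 113.7
scene box rim 609 [ 606.3 -247. ] [ 83.8 132.3] long axis deg 104.5
side sign up 334 [507.1 258.5] [  9.6 101. ] long axis deg 113.4
[507.1 257.5 233.5] normal [0.915 0.403 0.004] dir [-0.403  0.915 -0.007] topz 260.3910045935695
side plate 2418 [507.2 260.8] [157.1 172.7] long axis deg 113.9
side box rim 783 [ 630.6 -243.6] [142.6 131.5] long axis deg 13.3
```

The scene view shows the real stand (dark plate) with its sign at about (400,225) and its red button facing the camera. The pink and turquoise look-alikes sit at about (420,180) and (215,170). The ticket box is at (147,265), with the tickets in its camera-side bay, so the bay nearer the robot is the empty one. The side view agrees: stand at (272,220), box at (470,330).

Add to h.py:
```python
def plan(pos,yaw_deg):
    """tool-axis shift and turn to TCP pos (mm), tool down, tool y along +-yaw_deg in world"""
    s=readout.sense(); M=rot(s['ee_rot']); best=None
    for k in (0,180):
        a=np.radians(yaw_deg+k); y=np.array([np.cos(a),np.sin(a),0]); z=np.array([0,0,-1.]); x=np.cross(y,z)
        rv=R.from_matrix(M.T@np.stack([x,y,z],1)).as_rotvec()
        if best is None or np.linalg.norm(rv)<np.linalg.norm(best): best=rv
    print('from',s['eef_pos'].round(1),'shift',(M.T@(np.array(pos)-s['eef_pos'])).round(1),'turn',best.round(4))
```

Run:
```python
from h import *
plan([510,261,420],23.8)
W=np.load('sideW.npy');im=cv2.imread('pics/side0.png')
for n in['scene','side']:
    W=np.load(f'{n}W.npy')
    m=(abs(W[...,0]-606)<55)&(abs(W[...,1]+247)<85)&(W[...,2]>51)&(W[...,2]<59)
    k,l,st,_=cv2.connectedComponentsWithStats(m.astype(np.uint8),connectivity=8)
    for i in range(1,k):
        if st[i,4]>60: r=cv2.minAreaRect(W[l==i][:,:2].astype(np.float32)); print(n,st[i],np.round(r[0]+r[1]+(r[2],),1))
```

```text
from [192.2 488.6 303.9] shift [-379.   -95.4 -116.1] turn [-0.      0.      0.7806]
scene [110 243  69  33 430] [ 606.7 -247.5   82.8  132.3   15.9]
side [436 295  76  53 487] [ 602.4 -250.2   86.1  130.3   14.7]
```

The manual's scale: shifts go in shares of 600 mm and turns go in shares of 4 rad. Converting my numbers, -310 mm / 600 = -0.5167, -265 mm / 600 = -0.4417, 0.78 rad / 4 = 0.195.

Request:
pendant --rows "0,0,-0.075,0,0,0.0125\n-0.0667,-0.0167,-0.15,0,0,0.0375\n-0.1417,-0.035,-0.1933,0,0,0.07\n-0.2167,-0.055,-0.1933,0,0,0.1\n-0.2917,-0.0733,-0.1933,0,0,0.125\n-0.3667,-0.0917,-0.1933,0,0,0.15\n-0.4417,-0.1117,-0.1933,0,0,0.175\n-0.5167,-0.13,-0.1933,0,0,0.195" --jaw 1.0

```text
time_s: 1.8
eef_pos: [453.6, 300.9, 420.0]
ee_rot: [0.0, 0.548, 0.837, 0.0]
force: [0.4, 1.6, 0.2]
grip_width: 1.004
grip_force: 0.0
```

Request:
pendant --rows "-0.075,0.075,0,0,0,0\n-0.075,0.075,0,0,0,0\n-0.075,0.075,0,0,0,0" --jaw 0.5 --quiet true

```text
ok
```

Run:
```python
from h import *
plan([510,261,420],23.8)
im,d=cams.capture('wrist'); cv2.imwrite('pics/w1.png',im[:,:,::-1]); W=cloud('wrist',d); np.save('w1.npy',W)
print(cams.calibration('wrist')['position'])
for r in cams.trace('sign','wrist')[:2]: print(r['p'],r['bbox'],np.nanpercentile(W[r['pixels']],[2,50,98],axis=0).round(1).tolist())
```

```text
from [513.  278.4 418.8] shift [-14.7  -9.8  -1.2] turn [-0.0015 -0.0001 -0.002 ]
[483.48245663 342.93273953 488.6579139 ]
0.74 [302.2, 182.0, 313.8, 325.3] [[485.7, 219.7, 179.1], [504.8, 269.0, 258.2], [527.2, 308.3, 259.9]]
```

View pics/w1.png

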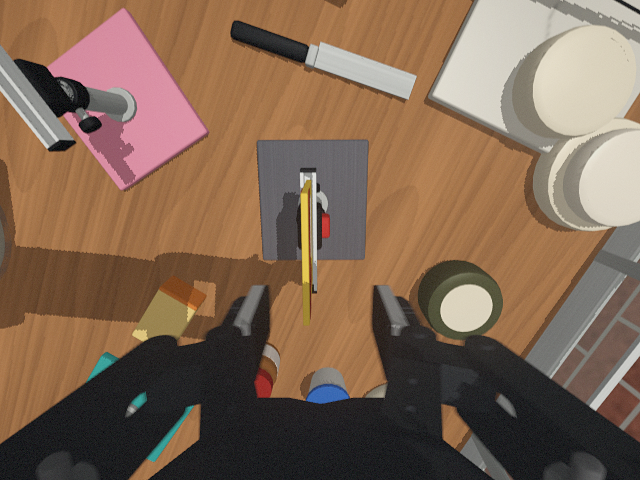

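The wrist view shows the sign edge-on at column 306, rows 180 to 325. It runs parallel to the pads, and the red button at (325,226) is on the right, towards +x.

Run:
```python
from h import *
def fit(n,W):
    W=W.reshape(-1,3); near=(abs(W[:,0]-510)<70)&(abs(W[:,1]-261)<80)
    for nm,a,b in(('top',250,266),('chan',178,189),('plate',11,19)):
        P=W[near&(W[:,2]>a)&(W[:,2]<b)] if nm!='plate' else W[(abs(W[:,0]-510)<115)&(abs(W[:,1]-261)<115)&(W[:,2]>a)&(W[:,2]<b)]
        if len(P)>20: r=cv2.minAreaRect(P[:,:2].astype(np.float32)); print(n,nm,len(P),np.round(r[0]+r[1]+(r[2],),1),np.median(P[:,2]).round(1))
im,d=cams.capture('wrist'); fit('wrist',cloud('wrist',d))
print(readout.sense()['eef_pos'],readout.sense()['grip_width'])
```

```text
wrist top 966 [507.8 262.    5.4  99.3  24. ] 258.5
wrist chan 625 [507.  262.9  13.8 117.6  23.8] 184.6
wrist plate 10517 [507.5 262.7 150.  169.2  24. ] 14.7
[510.54616929 280.16487719 420.22800072] 0.49811203827233486
```

Run:
```python
from h import *
s=readout.sense(); M=rot(s['ee_rot']); im,d=cams.capture('wrist'); W=cloud('wrist',d)
T=(W-s['eef_pos'])@M
k=(T[...,2]>52)&(T[...,2]<76)&(abs(T[...,0])<16)&(abs(T[...,1])<60)
Y=T[k]; 
L=Y[Y[:,1]<0];Rr=Y[Y[:,1]>0]; print(len(L),len(Rr),'inner edges',np.percentile(L[:,1],[2,98]).round(1),np.percentile(Rr[:,1],[2,98]).round(1),'x',np.percentile(Y[:,0],[2,98]),'zmax',np.percentile(Y[:,2],98))
plan([507.8,262,345],24)
plan([507.8,262,299],24)
```

```text
751 743 inner edges [-34.7 -21.5] [20.9 34.1] x [-10.20935678  11.05571581] zmax 69.73882009869608
from [510.4 280.3 420.4] shift [-15.7  -9.8  75.4] turn [ 0.0006 -0.0001 -0.0014]
from [510.4 280.3 420.4] shift [-15.7  -9.9 121.4] turn [ 0.0006 -0.0001 -0.0014]
```

To row units: 121 mm / 600 = 0.2017, -9.6 mm / 600 = -0.016.

Request:
pendant --rows "-0.0133,-0.0083,0.05,0,0,0\n-0.0262,-0.016,0.1083,0,0,0\n-0.0262,-0.016,0.1583,0,0,0\n-0.0262,-0.016,0.1917,0,0,0\n-0.0262,-0.016,0.2017,0,0,0\n-0.0262,-0.016,0.2017,0,0,0\n-0.0262,-0.016,0.2017,0,0,0" --jaw 0.4

```text
time_s: 3.0
eef_pos: [509.1, 261.7, 300.4]
ee_rot: [0.001, 0.546, 0.838, 0.001]
force: [0.1, 0.9, -0.2]
grip_width: 0.401
grip_force: 0.0
```

Request:
pendant --rows "0,0,0,0,0,0\n0,0,0,0,0,0\n0,0,0,0,0,0" --jaw 0.12

```text
time_s: 3.3
eef_pos: [509.1, 261.3, 299.3]
ee_rot: [0.0, 0.546, 0.838, 0.0]
force: [-0.6, 0.1, -0.3]
grip_width: 0.118
grip_force: 0.0
```

Run:
```python
from h import *
s=readout.sense(); M=rot(s['ee_rot']);print(s['eef_pos'],s['grip_width'],s['force']); im,d=cams.capture('wrist'); cv2.imwrite('pics/w2.png',im[:,:,::-1]); T=(cloud('wrist',d)-s['eef_pos'])@M
k=(T[...,2]>36)&(T[...,2]<46)&(abs(T[...,0])<55)&(abs(T[...,1])<4.5)
print(k.sum(),np.percentile(T[k],[2,50,98],axis=0).round(1))
```

```text
[509.11489955 261.30413279 299.33531603] 0.11766763296149528 [-0.6263397   0.07798857 -0.29950649]
2868 [[-25.8  -3.5  40.1]
 [ 16.5  -1.1  41.3]
 [ 49.8   1.4  42.8]]
```

View pics/w2.png

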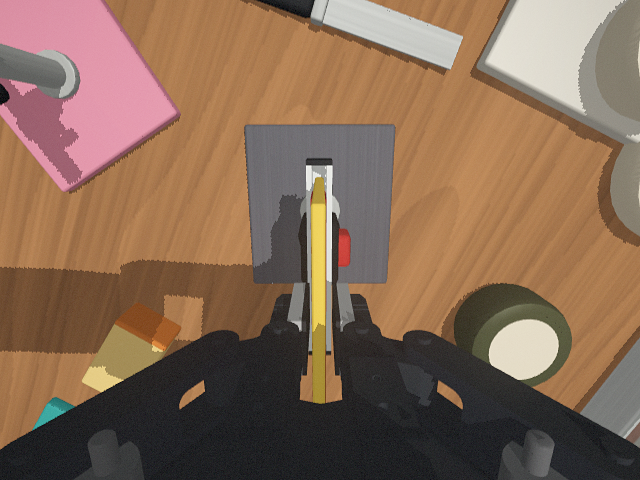

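The sign sits between the pads at column 319, and the pads' mid-line is at about 321. I'll shift 0.8 mm and close.

To row units: -0.8 mm / 600 = -0.0013.

Request:
pendant --rows "0,-0.0013,0,0,0,0\n0,-0.0013,0,0,0,0" --jaw 0.08

```text
time_s: 3.55
eef_pos: [508.3, 260.9, 298.9]
ee_rot: [-0.0, 0.546, 0.838, -0.0]
force: [-0.2, 0.9, 0.4]
grip_width: 0.078
grip_force: 0.0
```

Request:
pendant --rows "0,0,0,0,0,0\n0,0,0,0,0,0\n0,0,0,0,0,0" --jaw 0.0 --clamp_n 25

```text
time_s: 3.85
eef_pos: [508.3, 260.9, 299.0]
ee_rot: [0.0, 0.546, 0.838, 0.0]
force: [-0.2, -0.2, 0.2]
grip_width: 0.052
grip_force: 26.7
```

Request:
pendant --rows "0,0,-0.005,0,0,0\n0,0,-0.0133,0,0,0\n0,0,-0.025,0,0,0\n0,0,-0.0367,0,0,0\n0,0,-0.0367,0,0,0"

```text
time_s: 4.35
eef_pos: [508.5, 261.0, 322.3]
ee_rot: [0.001, 0.546, 0.838, 0.001]
force: [-0.6, 0.2, -0.9]
grip_width: 0.055
grip_force: 26.5
```

Run:
```python
from h import *
s=readout.sense(); M=rot(s['ee_rot']);im,d=cams.capture('wrist'); T=(cloud('wrist',d)-s['eef_pos'])@M
k=(T[...,2]>30)&(T[...,2]<52)&(abs(T[...,0])<65)&(abs(T[...,1])<4.5)
print(s['eef_pos'],k.sum(),np.percentile(T[k],[2,50,98],axis=0).round(1))
W=cloud('wrist',d); P=W[(abs(W[...,0]-510)<115)&(abs(W[...,1]-261)<115)&(W[...,2]>11)&(W[...,2]<19)]
r=cv2.minAreaRect(P[:,:2].astype(np.float32)); print(np.round(r[0]+r[1]+(r[2],),1))
```

```text
[508.54288983 261.04376683 322.278929  ] 3748 [[-25.7  -4.2  33.5]
 [ 10.4  -0.2  41.4]
 [ 50.1   3.7  51.1]]
[506.9 262.6 149.7 169.1  24. ]
```

Run:
```python
from h import *
plan([586,-254,300],15)
```

```text
from [508.4 261.  321.5] shift [-502.4 -137.2   21.4] turn [1.100e-03 1.000e-04 1.543e-01]
```

To row units: -265 mm / 600 = -0.4417, -130 mm / 600 = -0.2167, 0.1 rad / 4 = 0.025.

Request:
pendant --rows "0,0,-0.0417,0,0,0\n-0.025,-0.0067,-0.0667,0,0,0\n-0.075,-0.02,-0.0833,0,0,0.0025\n-0.1417,-0.0383,-0.0833,0,0,0.0075\n-0.2167,-0.0583,-0.0833,0,0,0.0125\n-0.2917,-0.08,-0.0833,0,0,0.015\n-0.3667,-0.1,-0.0833,0,0,0.02\n-0.4417,-0.12,-0.0833,0,0,0.025"

```text
time_s: 5.2
eef_pos: [549.4, -12.4, 370.8]
ee_rot: [-0.0, 0.587, 0.809, -0.0]
force: [0.3, 0.5, -1.2]
grip_width: 0.052
grip_force: 26.5
```

Request:
pendant --rows "-0.075,-0.0083,0,0,0,0.0038\n-0.15,-0.0183,0,0,0,0.0075\n-0.225,-0.0317,0,0,0,0.0113\n-0.2917,-0.04,0,0,0,0.0135\n-0.3417,-0.045,0,0,0,0.0135\n-0.3583,-0.0467,0,0,0,0.0135\n-0.3583,-0.0467,0,0,0,0.0135\n-0.3583,-0.0467,0,0,0,0.0135"

```text
time_s: 6.0
eef_pos: [589.8, -222.5, 370.9]
ee_rot: [-0.0, 0.608, 0.794, 0.0]
force: [-0.1, -0.2, -0.4]
grip_width: 0.055
grip_force: 26.5
```

```bash
python3 - <<'E'
from h import *
plan([586,-254,300],15)
im,d=cams.capture('wrist'); W=cloud('wrist',d); cv2.imwrite('pics/w3.png',im[:,:,::-1]); np.save('w3.npy',W)
m=(abs(W[...,0]-604)<70)&(abs(W[...,1]+249)<95)&(W[...,2]>51)&(W[...,2]<60)
P=W[m]; r=cv2.minAreaRect(P[:,:2].astype(np.float32)); print(m.sum(),np.round(r[0]+r[1]+(r[2],),1))
E
```

```text
from [ 589.8 -222.5  370.9] shift [-29.5 -11.8  70.9] turn [-0.     -0.0005  0.001 ]
1249 [ 603.9 -248.3   80.1  129.    15.1]
```

View pics/w3.png

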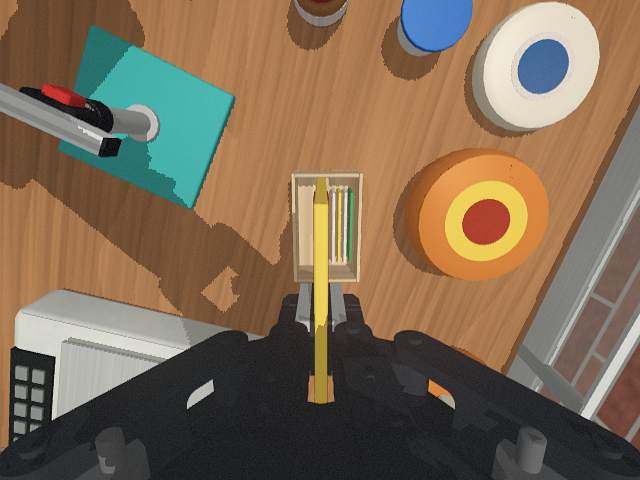

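The wrist view shows the sign at column 320 over the box (292–361, rows 174–282). The empty bay is on the left of the box at column 309 and the tickets are on the right. The rim fits 80x129 mm, matching the given size.

Run:
```python
from h import *
plan([585.6,-253.3,185],15.1)
```

```text
from [ 589.8 -222.2  371.2] shift [-29.  -12.2 186.2] turn [ 0.0002 -0.0002 -0.0001]
```

To row units: 166 mm / 600 = 0.2767, 155 mm / 600 = 0.2583.

Request:
pendant --rows "-0.025,-0.01,0.0333,0,0,0\n-0.0483,-0.0198,0.0917,0,0,0\n-0.0483,-0.0198,0.15,0,0,0\n-0.0483,-0.0198,0.2083,0,0,0\n-0.0483,-0.0198,0.2583,0,0,0\n-0.0483,-0.0198,0.2767,0,0,0\n-0.0483,-0.0198,0.2767,0,0,0\n-0.0483,-0.0198,0.2767,0,0,0"

```text
time_s: 6.85
eef_pos: [586.4, -254.5, 206.8]
ee_rot: [0.001, 0.608, 0.794, 0.0]
force: [-0.4, -0.7, -0.3]
grip_width: 0.059
grip_force: 26.4
```

Run:
```python
from h import *
s=readout.sense(); M=rot(s['ee_rot'])
im,d=cams.capture('wrist'); W=cloud('wrist',d); cv2.imwrite('pics/w4.png',im[:,:,::-1])
m=(abs(W[...,0]-604)<70)&(abs(W[...,1]+249)<95)&(W[...,2]>51)&(W[...,2]<60)
T=(W-s['eef_pos'])@M; print('rim in tool',np.percentile(T[m],[1,99],axis=0).round(1))
k=(T[...,2]>36)&(T[...,2]<46)&(abs(T[...,1])<4.5); print('sign top',np.percentile(T[k],[2,50,98],axis=0).round(1))
k=(T[...,2]>60)&(T[...,2]<125)&(abs(T[...,1])<4.5)&(T[...,0]>45);print(k.sum(),np.percentile(T[k],[2,50,98],axis=0).round(1) if k.sum() else '')
plan([585.6,-253.3,135],15.1)
```

```text
rim in tool [[-62.8 -21.8 150.8]
 [ 65.8  57.8 155.7]]
sign top [[-25.3  -3.5  36.2]
 [ 12.3   0.   40.5]
 [ 49.6   3.5  43.2]]
188 [[ 49.3  -2.6  61.6]
 [ 50.1  -0.3  82.4]
 [ 50.4   2.4 122.1]]
from [ 586.4 -254.7  207. ] shift [ 1.7 -0.6 72. ] turn [ 0.0022  0.0025 -0.0011]
```

View pics/w4.png

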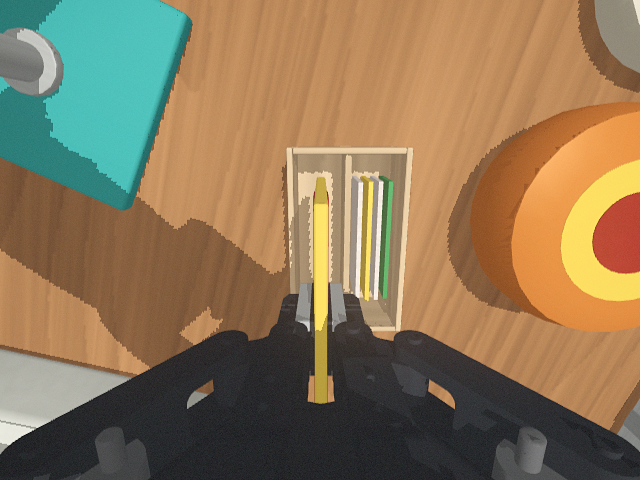

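The sign hangs between the bay walls, at column 320 with the bay spanning columns 293–347 at the rim. I'll lower it straight down.

To row units: 71 mm / 600 = 0.1183, 1.5 mm / 600 = 0.0025.

Request:
pendant --rows "0.0025,-0.0012,0.025,0,0,0\n0.0025,-0.0012,0.0583,0,0,0\n0.0025,-0.0012,0.0883,0,0,0\n0.0025,-0.0012,0.1083,0,0,0\n0.0025,-0.0012,0.1183,0,0,0\n0.0025,-0.0012,0.1183,0,0,0\n0.0025,-0.0012,0.1183,0,0,0"

```text
time_s: 7.6
eef_pos: [585.0, -253.6, 134.9]
ee_rot: [0.001, 0.609, 0.793, 0.0]
force: [0.1, -0.1, -0.7]
grip_width: 0.057
grip_force: 26.6
```

Request:
pendant --rows "0,0,0,0,0,0\n0,0,0,0,0,0\n0,0,0,0,0,0" --jaw 0.2

```text
time_s: 7.9
eef_pos: [584.8, -253.5, 134.2]
ee_rot: [0.0, 0.609, 0.793, 0.0]
force: [0.4, -0.1, 0.4]
grip_width: 0.197
grip_force: 0.0
```

Request:
pendant --rows "0,0,-0.0167,0,0,0\n0,0,-0.05,0,0,0\n0,0,-0.1083,0,0,0\n0,0,-0.1833,0,0,0\n0,0,-0.2583,0,0,0\n0,0,-0.3,0,0,0\n0,0,-0.3,0,0,0"

```text
time_s: 8.6
eef_pos: [585.2, -253.7, 319.2]
ee_rot: [0.004, 0.609, 0.793, 0.0]
force: [0.2, -0.0, -0.2]
grip_width: 0.195
grip_force: 0.0
```

Run:
```python
from h import *
im,d=cams.capture('wrist'); W=cloud('wrist',d); cv2.imwrite('pics/w5.png',im[:,:,::-1])
k=(abs(W[...,0]-586)<30)&(abs(W[...,1]+253)<65)&(W[...,2]>64)&(W[...,2]<120)
print(k.sum(),np.percentile(W[k],[2,50,98],axis=0).round(1))
plan([507.3,262.5,380],24)
```

```text
678 [[ 570.  -298.4   84. ]
 [ 583.1 -249.1   90.1]
 [ 597.2 -205.    91.7]]
from [ 584.8 -253.5  316.2] shift [518.3  59.  -65.2] turn [ 0.0023  0.0031 -0.1569]
```

View pics/w5.png

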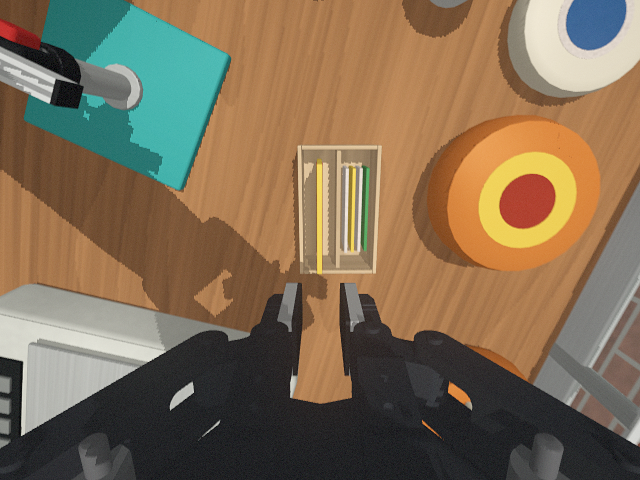

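The sign stands in the empty bay at column 319, and the gripper is clear. Now back to the stand.

To row units: 310 mm / 600 = 0.5167, 265 mm / 600 = 0.4417, -0.13 rad / 4 = -0.0325.

Request:
pendant --rows "0,0,-0.0667,0,0,0\n0.0667,0.0067,-0.1083,0,0,-0.0025\n0.1417,0.015,-0.1083,0,0,-0.0075\n0.2167,0.0233,-0.1083,0,0,-0.0125\n0.2917,0.0317,-0.1083,0,0,-0.0175\n0.3667,0.04,-0.1083,0,0,-0.0225\n0.4417,0.0483,-0.1083,0,0,-0.0275\n0.5167,0.0583,-0.1083,0,0,-0.0325" --jaw 0.6

```text
time_s: 9.45
eef_pos: [537.3, 56.8, 377.8]
ee_rot: [-0.001, 0.556, 0.831, -0.0]
force: [0.2, -0.2, 0.6]
grip_width: 0.603
grip_force: 0.0
```

Request:
pendant --rows "0.075,0.03,0,0,0,-0.005\n0.15,0.06,0,0,0,-0.007\n0.225,0.0733,0,0,0,-0.007\n0.2833,0.08,0,0,0,-0.007\n0.3,0.0817,0,0,0,-0.007\n0.3,0.0817,0,0,0,-0.007\n0.3,0.0817,0,0,0,-0.007"

```text
time_s: 10.15
eef_pos: [515.0, 239.1, 378.3]
ee_rot: [-0.0, 0.544, 0.839, -0.001]
force: [1.1, -0.4, 0.6]
grip_width: 0.6
grip_force: 0.0
```

Run:
```python
from h import *
plan([507.3,262.5,290],24)
s=readout.sense(); M=rot(s['ee_rot'])
im,d=cams.capture('wrist'); W=cloud('wrist',d); cv2.imwrite('pics/w6.png',im[:,:,::-1])
T=(W-s['eef_pos'])@M; N=(abs(W[...,0]-508)<115)&(abs(W[...,1]-262)<115)
hsv=cv2.cvtColor(im,cv2.COLOR_RGB2HSV); red=(hsv[...,1]>150)&((hsv[...,0]<8)|(hsv[...,0]>172))
for nm,m in(('chan',N&(W[...,2]>178)&(W[...,2]<190)),('plate',N&(W[...,2]>11)&(W[...,2]<19)),('red',N&red&(W[...,2]>120)&(W[...,2]<170))):
    r=cv2.minAreaRect(T[m][:,:2].astype(np.float32)); print(nm,m.sum(),'tool',np.round(r[0]+r[1]+(r[2],),1),np.percentile(T[m],[2,98],axis=0).round(1).tolist(),'worldz',np.median(W[m][:,2]).round(1))
k=(T[...,2]>52)&(T[...,2]<76)&(abs(T[...,0])<16)&(abs(T[...,1])<60);Y=T[k][:,1]; print('pads',np.percentile(Y[Y<0],[2,98]),np.percentile(Y[Y>0],[2,98]))
```

```text
from [515.  239.1 378.3] shift [24.5  2.6 88.3] turn [-0.0011  0.0002  0.0003]
chan 1326 tool [ 24.    3.3 117.3  13.7   0.2] [[-33.4, -3.7, 192.4], [81.9, 9.9, 198.5]] worldz 184.4
plate 13028 tool [2.440e+01 3.200e+00 1.679e+02 1.499e+02 1.000e-01] [[-56.0, -68.8, 362.1], [105.9, 75.3, 365.7]] worldz 14.5
red 230 tool [24.6 19.   7.1 21.1 88.9] [[14.4, 15.5, 217.4], [35.0, 22.6, 229.7]] worldz 159.1
pads [-38.78189828 -25.56177578] [25.2489693  38.30575839]
```

View pics/w6.png

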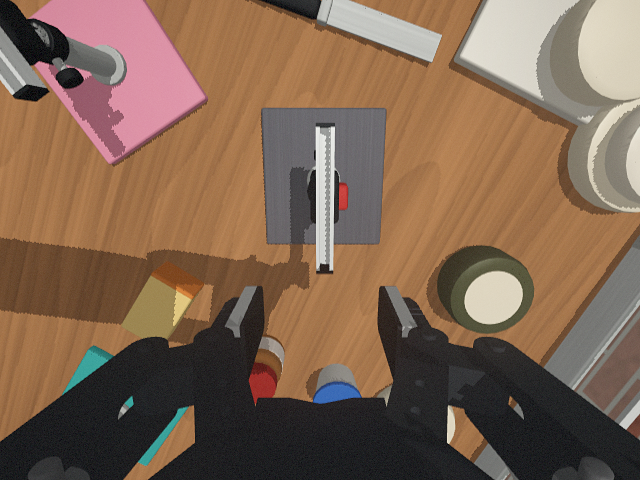

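The sign-less channel is at column 325, with the red button at (343,196) on the tool's +y side, aligned with the pads.

To row units: 110 mm / 600 = 0.1833, 100 mm / 600 = 0.1667.

Request:
pendant --rows "0.02,0.0033,0.0333,0,0,0\n0.0403,0.0073,0.0833,0,0,0\n0.0403,0.0073,0.1333,0,0,0\n0.0403,0.0073,0.1667,0,0,0\n0.0403,0.0073,0.1833,0,0,0\n0.0403,0.0073,0.1833,0,0,0\n0.0403,0.0073,0.1833,0,0,0"

```text
time_s: 10.9
eef_pos: [509.5, 263.6, 270.0]
ee_rot: [0.001, 0.545, 0.839, 0.001]
force: [0.1, 0.3, 0.2]
grip_width: 0.599
grip_force: 0.0
```

Create m.py:
```python
from h import *
def meas(fn=None):
    s=readout.sense(); M=rot(s['ee_rot']); print(s['time_s'],s['eef_pos'].round(1),s['force'].round(1),s['grip_width'],s['grip_force'])
    im,d=cams.capture('wrist'); W=cloud('wrist',d)
    if fn: cv2.imwrite(fn,im[:,:,::-1])
    T=(W-s['eef_pos'])@M; N=(abs(W[...,0]-508)<115)&(abs(W[...,1]-262)<115)
    hsv=cv2.cvtColor(im,cv2.COLOR_RGB2HSV); red=(hsv[...,1]>150)&((hsv[...,0]<8)|(hsv[...,0]>172))
    for nm,m in(('chan',N&(hsv[...,1]<60)&(W[...,2]>178)&(W[...,2]<282)&(abs(T[...,1])<12)&(T[...,0]>0)&(T[...,0]<95)),('plate',N&(W[...,2]>11)&(W[...,2]<19)),('red',N&red&(W[...,2]>120))):
        if m.sum()>5: print(nm,m.sum(),'tool',np.percentile(T[m],[1,50,99],axis=0).round(1).tolist(),'world',np.percentile(W[m],[1,50,99],axis=0).round(1).tolist())
    P=W[N&(W[...,2]>11)&(W[...,2]<19)]; r=cv2.minAreaRect(P[:,:2].astype(np.float32)); print('plate',np.round(r[0]+r[1]+(r[2],),1))
    k=(T[...,2]>52)&(T[...,2]<73)&(abs(T[...,0])<14)&(abs(T[...,1])>13)&(abs(T[...,1])<45);Y=T[k][:,1]; print('pads',np.percentile(Y[Y<0],[2,98]),np.percentile(Y[Y>0],[2,98]))
```

```bash
python3 -c "
from m import *; meas(); plan([507,262.5,202],24)"
```

```text
10.9 [509.5 263.6 270. ] [0.1 0.3 0.2] 0.5990475513877735 0.0
chan 5549 tool [[2.4, -11.7, -11.9], [10.7, -0.4, -4.5], [58.7, 11.6, 87.1]] world [[480.0, 264.4, 182.8], [501.7, 274.6, 274.5], [515.9, 316.9, 281.9]]
plate 20396 tool [[-81.1, -75.5, 253.7], [22.3, -4.2, 255.4], [83.7, 70.8, 257.4]] world [[416.3, 173.7, 12.5], [494.9, 282.7, 14.5], [593.1, 359.5, 16.3]]
red 535 tool [[-9.2, 9.7, 108.6], [3.2, 13.5, 110.9], [11.2, 17.3, 127.2]] world [[514.9, 260.2, 142.8], [520.7, 272.0, 159.1], [527.9, 279.8, 161.4]]
plate [507.7 262.7 150.2 169.5  24. ]
pads [-38.63155991 -25.5535748 ] [25.32386179 38.37542731]
from [509.4 263.7 270.2] shift [-0.1 -2.8 68.2] turn [0.0021 0.0003 0.0005]
```

```bash
sed -i 's/(W\[...,2\]<282)/(W[...,2]<190)/' m.py; python3 -c "
from m import *; meas()"
```

```text
10.95 [509.4 263.7 270.2] [0.1 0.1 0.3] 0.5993141081958164 0.0
chan 1767 tool [[0.7, -9.3, 84.6], [34.7, -4.0, 85.9], [58.8, 4.5, 90.8]] world [[478.6, 261.6, 179.3], [493.4, 294.3, 184.2], [512.1, 318.2, 185.6]]
plate 20343 tool [[-81.2, -75.9, 254.1], [22.2, -5.2, 255.9], [83.7, 70.4, 257.9]] world [[416.1, 173.7, 12.3], [494.7, 282.6, 14.3], [593.0, 359.3, 16.0]]
red 537 tool [[-9.2, 9.7, 109.3], [3.1, 13.3, 111.4], [11.1, 17.1, 128.2]] world [[514.8, 260.3, 142.0], [520.6, 272.1, 158.8], [527.6, 279.7, 160.9]]
plate [507.5 262.6 149.9 169.8  24. ]
pads [-38.70499168 -25.67533259] [25.18696662 38.08439327]
```

To row units: 68 mm / 600 = 0.1133, -1.3 mm / 600 = -0.0022.

Request:
pendant --rows "0.0003,-0.0022,0.0133,0,0,0\n0.0003,-0.0022,0.0417,0,0,0\n0.0003,-0.0022,0.075,0,0,0\n0.0003,-0.0022,0.1,0,0,0\n0.0003,-0.0022,0.1133,0,0,0\n0.0003,-0.0022,0.1133,0,0,0\n0.0003,-0.0022,0.1133,0,0,0" --jaw 0.55

```text
time_s: 11.7
eef_pos: [507.8, 263.8, 201.5]
ee_rot: [0.0, 0.544, 0.839, 0.0]
force: [-0.2, -0.3, -0.2]
grip_width: 0.548
grip_force: 0.0
```

```bash
python3 -c "
from m import *; meas('pics/w7.png')"
```

```text
11.7 [507.8 263.8 201.5] [-0.2 -0.3 -0.2] 0.5483324893446204 0.0
chan 5137 tool [[0.8, -7.6, 15.7], [35.7, -0.8, 17.1], [58.0, 6.3, 22.9]] world [[478.5, 262.8, 178.7], [492.9, 296.1, 184.4], [511.6, 318.3, 185.8]]
plate 27783 tool [[-69.2, -73.9, 185.4], [32.8, -3.3, 187.0], [82.6, 72.3, 188.8]] world [[415.8, 185.3, 12.7], [490.9, 292.6, 14.5], [584.3, 360.0, 16.1]]
red 1135 tool [[-9.9, 11.7, 41.0], [3.0, 15.3, 42.6], [10.4, 19.0, 59.5]] world [[515.1, 260.4, 142.1], [520.7, 272.8, 159.0], [527.8, 279.8, 160.6]]
plate [507.6 262.8 150.2 168.7  24. ]
pads [-36.55783312 -23.42148532] [13.65984911 36.15946413]
```

View pics/w7.png

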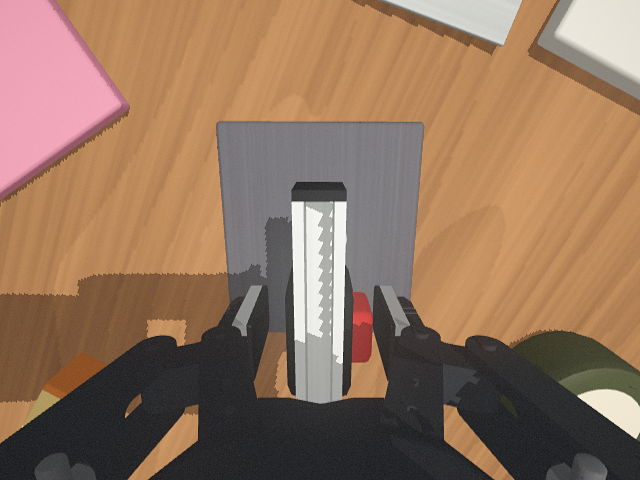

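The channel is centred between the pads (column 320), and the red button at (361,328) faces the right-hand pad. Closing in steps.

Request:
pendant --rows "0,0.0007,0,0,0,0\n0,0.0007,0,0,0,0\n0,0.0007,0,0,0,0" --jaw 0.36 --clamp_n 20

```text
time_s: 12.05
eef_pos: [508.5, 264.0, 201.7]
ee_rot: [0.001, 0.544, 0.839, 0.001]
force: [2.4, 1.0, 3.0]
grip_width: 0.362
grip_force: 1.5
```

Request:
pendant --rows "0,0,0,0,0,0\n0,0,0,0,0,0\n0,0,0,0,0,0" --jaw 0.0 --clamp_n 30

```text
time_s: 12.35
eef_pos: [508.1, 263.8, 201.7]
ee_rot: [0.0, 0.544, 0.839, 0.0]
force: [0.0, -0.9, 6.5]
grip_width: 0.296
grip_force: 31.5
```

```bash
python3 -c "
from m import *; meas()"
```

```text
12.35 [508.1 263.8 201.7] [ 0.  -0.9  6.5] 0.2959681964117522 31.4861923456192
chan 5108 tool [[0.8, -7.9, 16.2], [35.6, -1.4, 17.5], [58.1, 5.9, 23.0]] world [[478.5, 262.6, 178.7], [492.9, 295.9, 184.2], [511.6, 318.2, 185.5]]
plate 28462 tool [[-72.2, -74.4, 185.8], [30.8, -0.6, 187.4], [82.7, 72.1, 189.2]] world [[415.5, 175.8, 12.5], [487.6, 291.0, 14.3], [594.5, 359.8, 15.9]]
red 88 tool [[-9.3, 11.3, 42.4], [-0.6, 11.8, 43.7], [8.6, 12.3, 47.3]] world [[515.4, 260.0, 154.4], [519.0, 268.0, 158.0], [522.7, 276.6, 159.3]]
plate [507.4 262.9 150.  169.   24. ]
pads [-26.22282157 -14.85893781] [13.20682653 25.7486128 ]
```

To row units: -9 mm / 600 = -0.015, -5 mm / 600 = -0.0083.

Request:
pendant --rows "0,0,0,0,0,0\n0,0,-0.0033,0,0,0\n0,0,-0.0083,0,0,0\n0,0,-0.015,0,0,0\n0,0,-0.015,0,0,0" --jaw 0.0 --clamp_n 50

```text
time_s: 12.9
eef_pos: [508.0, 263.8, 210.2]
ee_rot: [0.0, 0.544, 0.839, -0.0]
force: [3.2, 0.1, -4.8]
grip_width: 0.29
grip_force: 49.9
```

```bash
python3 -c "
from m import *; meas()"
```

```text
12.9 [508.  263.8 210.2] [ 3.2  0.1 -4.8] 0.2895158672108829 49.865235686302185
chan 845 tool [[1.3, -7.4, 20.3], [42.5, -3.1, 25.6], [58.2, 5.6, 32.1]] world [[477.6, 263.6, 178.1], [489.7, 301.7, 184.6], [509.8, 319.1, 189.9]]
plate 27129 tool [[-74.8, -74.1, 194.5], [30.2, 0.1, 196.1], [83.1, 72.3, 197.9]] world [[415.6, 173.9, 12.2], [488.0, 290.5, 14.1], [595.6, 359.6, 15.7]]
red 55 tool [[-8.2, 11.4, 42.7], [0.5, 11.8, 44.0], [8.7, 12.1, 47.1]] world [[515.3, 261.1, 163.0], [518.3, 268.9, 166.2], [522.1, 276.5, 167.4]]
plate [507.4 262.7 150.  169.3  24. ]
pads [-25.87845222 -14.67913616] [13.20148118 25.46183778]
```

The stem slides up under its own weight only and the plate hasn't moved. Continuing.

To row units: -74 mm / 600 = -0.1233, -70 mm / 600 = -0.1167.

Request:
pendant --rows "0,0,-0.0083,0,0,0\n0,0,-0.025,0,0,0\n0,0,-0.045,0,0,0\n0,0,-0.065,0,0,0\n0,0,-0.085,0,0,0\n0,0,-0.1033,0,0,0\n0,0,-0.1167,0,0,0\n0,0,-0.1233,0,0,0"

```text
time_s: 13.75
eef_pos: [507.9, 263.8, 284.7]
ee_rot: [0.0, 0.544, 0.839, 0.0]
force: [3.7, -0.9, -5.8]
grip_width: 0.289
grip_force: 50.9
```

Request:
pendant --rows "0,0,-0.0017,0,0,0\n0,0,-0.0033,0,0,0\n0,0,-0.0033,0,0,0"

```text
time_s: 14.05
eef_pos: [508.0, 263.8, 285.7]
ee_rot: [-0.0, 0.544, 0.839, -0.0]
force: [3.1, -1.0, -4.7]
grip_width: 0.292
grip_force: 51.3
```

```bash
python3 -c "
from m import *; meas()"
```

```text
14.05 [508.  263.8 285.7] [ 3.1 -1.  -4.7] 0.29199020865950936 51.288244128227234
plate 17933 tool [[-80.2, -74.1, 269.7], [26.8, 2.2, 271.4], [82.4, 72.5, 273.3]] world [[416.0, 168.9, 12.3], [492.2, 287.3, 14.3], [596.6, 359.3, 16.0]]
red 59 tool [[-8.6, 11.4, 42.3], [0.1, 11.8, 43.7], [8.5, 12.1, 46.8]] world [[515.4, 260.7, 238.9], [518.8, 268.7, 242.0], [522.2, 276.4, 243.4]]
plate [507.5 262.6 150.  168.5  24.1]
pads [-25.91879396 -14.67535533] [13.28081322 25.46743952]
```

To row units: -4 mm / 600 = -0.0067, -3 mm / 600 = -0.005.

Request:
pendant --rows "0,0,-0.0025,0,0,0\n0,0,-0.005,0,0,0\n0,0,-0.0067,0,0,0\n0,0,-0.0067,0,0,0"

```text
time_s: 14.5
eef_pos: [508.0, 263.8, 290.1]
ee_rot: [0.0, 0.544, 0.839, -0.0]
force: [2.5, -2.1, -4.7]
grip_width: 0.291
grip_force: 51.2
```

Request:
pendant --rows "0,0,-0.0008,0,0,0\n0,0,-0.0017,0,0,0\n0,0,-0.0017,0,0,0"

```text
time_s: 14.8
eef_pos: [508.0, 263.8, 290.9]
ee_rot: [0.0, 0.544, 0.839, -0.0]
force: [2.3, -2.5, -5.3]
grip_width: 0.294
grip_force: 51.3
```

Request:
pendant --rows "0,0,-0.0008,0,0,0\n0,0,-0.0008,0,0,0\n0,0,-0.0008,0,0,0"

```text
time_s: 15.1
eef_pos: [508.0, 263.8, 291.5]
ee_rot: [0.0, 0.544, 0.839, -0.0]
force: [2.9, -2.9, -4.9]
grip_width: 0.289
grip_force: 51.3
```

To row units: -0.5 mm / 600 = -0.0008.

Request:
pendant --rows "0,0,-0.0008,0,0,0\n0,0,-0.0008,0,0,0\n0,0,-0.0008,0,0,0"

```text
time_s: 15.4
eef_pos: [508.0, 263.8, 291.8]
ee_rot: [-0.0, 0.544, 0.839, -0.0]
force: [2.7, -2.0, -5.7]
grip_width: 0.29
grip_force: 51.2
```

Request:
pendant --rows "0,0,-0.0008,0,0,0\n0,0,-0.0008,0,0,0\n0,0,-0.0008,0,0,0"

```text
time_s: 15.7
eef_pos: [508.0, 263.8, 291.8]
ee_rot: [-0.0, 0.544, 0.839, -0.0]
force: [4.5, -1.8, -9.5]
grip_width: 0.289
grip_force: 50.8
```

To row units: -0.3 mm / 600 = -0.0005.

Request:
pendant --rows "0,0,-0.0005,0,0,0\n0,0,-0.0005,0,0,0\n0,0,-0.0005,0,0,0\n0,0,-0.0005,0,0,0"

```text
time_s: 16.1
eef_pos: [508.0, 263.8, 291.9]
ee_rot: [-0.0, 0.544, 0.839, -0.0]
force: [5.8, -2.5, -11.5]
grip_width: 0.29
grip_force: 50.5
```

Run:
```python
from m import *; meas()
im,d=cams.capture('scene'); cv2.imwrite('pics/end.png',im[:,:,::-1]); W=cloud('scene',d)
k=(abs(W[...,0]-586)<35)&(abs(W[...,1]+253)<65)&(W[...,2]>64)&(W[...,2]<120); print(k.sum(),np.percentile(W[k],[2,50,98],axis=0).round(1))
```

```text
16.1 [508.  263.8 291.9] [  5.8  -2.5 -11.5] 0.29001215050087487 50.50842583179474
plate 17385 tool [[-80.6, -74.0, 275.8], [27.0, 2.3, 277.6], [82.6, 72.6, 279.7]] world [[416.1, 168.4, 12.2], [492.4, 287.2, 14.3], [596.8, 359.4, 16.1]]
red 55 tool [[-8.7, 11.4, 42.8], [-0.2, 11.8, 43.7], [8.7, 12.1, 46.4]] world [[515.3, 260.6, 245.4], [518.6, 268.4, 248.2], [522.0, 276.6, 249.1]]
plate [507.5 262.5 150.2 169.3  24.1]
pads [-25.87078849 -14.66866959] [13.2586777  25.52833792]
478 [[ 575.1 -298.6   65.4]
 [ 589.2 -251.3   82.9]
 [ 602.2 -204.2   95.3]]
```

View pics/end.png

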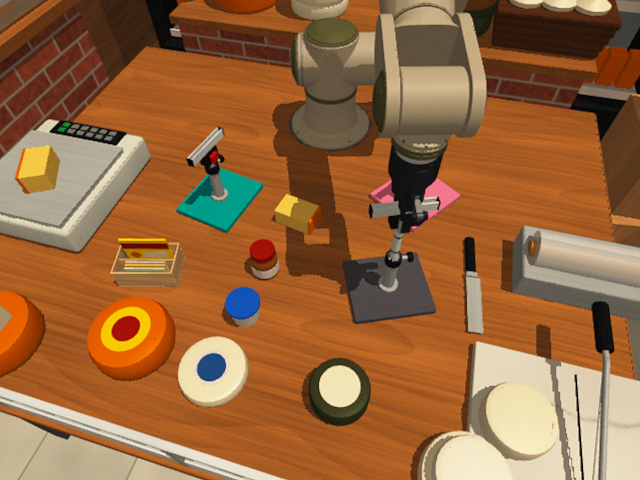

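The scene view shows the sign upright in the box's rear bay at (147,248). The stem is up and held at (405,210), the plate is in its original place, and everything else is undisturbed.

```bash
python3 -c "
from rig import order; print(order.finish_job())"
```

```text
the job is handed in; nothing more can be done
None
```

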